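# Take the clogged filter cassette out of the welding fume extractor

### The arm

A 7-joint arm with a two-finger parallel gripper is mounted at the origin on the work surface. World frame = base frame: x ahead of the robot, y to its left, z up, the work surface at z = 0. Lengths are in m, angles in rad, forces in N, time in s.
With the tool pointing down it reaches from about 0.425 to 0.925 m from the base axis. Payload 6.8 kg.
Tool frame: the origin (TCP) lies midway between the tips of the shut fingers; the grasp point (between the pads) lies 19 mm behind it; z points along the fingers, y is the line along which they close (so a half turn about z gives the same grasp; the last joint's range is limited). The gripper opens to 85 mm and grips with 20 to 120 N. Pads are 22 mm wide; open, the fingers measure 114 mm over their backs; the gripper's body (76 mm by 85 mm) begins 54 mm behind the grasp point. The pads swing forward as they close: fully open they stand 13 mm farther back than shut.
Start: joints at [-1.434, 0.477, 0.022, 1.555, -0.011, 1.109, -0.083], TCP at [0.164, 0.655, 0.199] pointing down, gripper open.
Joint ranges: [-2.96, 2.96], [-0.34, 2.1], [-1.41, 1.46], [0.24, 2.44], [-1.37, 4.51], [0.17, 1.92], [-2.96, 2.96]. Speed limits (rad/s): [2.39, 2.39, 3.14, 3.14, 3.14, 3.14, 3.14].

### API

Orientations are given as a unit quaternion [w, x, y, z].
In Python, from plant import env gives the robot as it stands.
- The arm moves only by the tool send_rows, never from a script. Its argument "moves" is a list of rows, each a list of 6 numbers: the shift along the tool's x, y, z scaled (see below), then the turn, a rotation vector about the tool's x, y, z scaled (see below). In form: [[dx, dy, dz, rx, ry, rz], ...]. A call has 1 to 12 rows; each row is the pose to reach, as a shift and turn from the pose commanded when the call began, along the tool's axes at that moment, turning the shorter way round; what a row does not reach only later rows make up. The controller multiplies each number of a shift by 100 mm and each number of a turn by 180 degrees. A row lasts 1/10 s, in which the tool goes at most 50 mm and 8.59 degrees, less where a joint would pass 70% of its speed; a pose out of reach is approached as far as the arm can. A call with a number of a shift or a turn outside -1 to 1 is refused whole. A call with a gripper value outside its range is refused whole. "hand" is the closure, from -1 (fully open) to 1 (shut), set as the call begins (left out, the last holds). The fingers move at their own pace and stop on an object; "force" is the grip in N (left out, the last holds). Time passes only in rows, so rows that repeat a pose let the fingers close. It gives the time, the measured TCP pose, the force, the opening and the grip force at its end, in the units of the state.
- env.sense(): the state, without advancing time (a new reading comes with each control period).
- env.grab_frame(name): name is "scene" or "side" or "wrist"; returns a dict with "img" (384x512x3 uint8, red, green, blue), "K" (3x3 intrinsics, pixels), "k1" (the pictures are not rectified: a ray, as slopes to the right and down, at radius r is drawn at 1 + k1 r^2 times it, then the intrinsics apply), "T" (4x4, takes a point from camera to world coordinates); the wrist camera has in their place "mount" (4x4, takes a point from camera to tool coordinates, whose origin is the TCP and whose axes are the flange's). Camera axes: x right, y up, looking along -z (the intrinsics and any distortion apply to the point x, -y, -z); pixel columns grow to the right and rows downward; lengths in m; the calibration is good to about 2 mm. A picture is of the moment at which its call begins: read the wrist's pose just before it. There is no depth.
- env.close_job(): hands the job in; it is judged then, once.
Trained networks look in the newest picture that a camera, given by its name, has taken for a name from the list of things; names that differ only in an ending like _2 or _b are one class to them, and where a whole thing is asked for, a point or a joint stands for the part that bears it (a point fixed in the world has none). Each returns a list of dicts, best first, with "score" (0 to 1); they miss things now and then, are a little off and sometimes report something else, mostly with a low value. They report only what shows in the picture. A call takes as long as a camera call. They do not tell look-alikes from the thing itself.
- env.boxes_of(camera, thing): "bbox" ([left, top, right, bottom] in pixels, round what is visible of it).
- env.tip_of(camera, thing): "pixel" ([row, column] in pixels: a listed point, or the origin of a listed thing).
The state is a dict: "time": time; "joint_pos": joint angles; "qd": joint speeds; "joint_efforts": joint torques, N m; "position": TCP position; "tool_rot": TCP orientation; "force": force on the tool from outside, world axes, zero at the start; "ft_torque": the same for the moment, N m; "gripper_width": finger opening in m; "grip_force": force on a finger pad.
Only numpy, scipy, OpenCV 4.12 (cv2) and the standard library are available. Lean on these libraries where they do the work, as an engineer would, in place of code of your own. Each camera call takes 0.05 s, during which the arm holds its last target. There are 200 camera calls.

### The job

Lift the loose black hood off the orange fume extractor and set it down right way up on the blue mat. Then pinch the two yellow catches of the grey filter cassette together, draw the cassette straight up out of its bay, and finish while still holding it by the pinched catches, about level, with its underside at least 50 mm above the extractor's top. Leave the other things on the bench where they are.

Things in the scene. Friction and masses are not known exactly. Their poses are not given: they have to be found in the camera images.
- extractor: orange fume extractor fixed to the bench. Origin on the bench under the filter bay's centre; x along the housing towards its black control strip and hose spigot, z up. Housing x -100 to 140, y -90 to 90 mm, flat top 92 mm high. Bay mouth in the top, centred on the origin, 113 (x) by 73 (y) mm. The control strip's knob (x 95 to 135 mm) stands 16 mm above the top.
- bay_mouth (a point): centre of the bay mouth, level with the housing's top (92 mm above the bench); axes as the extractor's. The 6 mm top plate's edges at the mouth's two long sides hold the cassette's catch teeth down.
- cassette: grey filter cassette, 110 (x) by 70 (y) by 60 mm high, about 0.26 kg, seated in the bay, axes as the extractor's. Origin at the centre of its underside, 30 mm above the bench when seated; its top is then 2 mm below the housing's top. Side play 1.5 mm. A yellow sprung catch on each long side locks it down until both are pressed in at least 4 mm: no pulling before.
- catch_left (a joint): travel of the +y catch towards the cassette's middle: 0 free, 0.007 m pressed right in; sprung, 3 N at the start and 6.5 N right in
- catch_right (a joint): travel of the -y catch towards the cassette's middle: 0 free, 0.007 m right in; same spring
- catch_left_pad (a point): on the outer face of the +y catch's upright finger pad (30 mm wide along x, 6 mm thick, rising to 32 mm above the housing's top when seated), 12 mm below its top edge, mid width; axes as the cassette's. The two pads' outer faces are 60 mm apart (y +30 and -30 mm) when free, 46 mm when both are right in.
- catch_right_pad (a point): the same point on the -y catch's pad, 12 mm below its top edge, 20 mm above the housing's top when seated
- hood: loose black hood, open below, standing on the housing's top over the bay and hiding the cassette; 130 (x) by 94 (y) by 46 mm high, walls 3 mm, about 0.16 kg. Origin at the centre of its lower rim, z up. On top an orange rib grip, 60 mm long (x), 16 mm thick (y), 46 to 76 mm above the origin. It must rise 35 mm to clear the catches.
- hood_grip (a point): on the rib grip, 8 mm below its top edge; axes as the hood's
- mat: flat blue mat fixed on the bench, 200 (x) by 180 (y) mm, 4 mm thick; origin at the centre of its underside. It lies on one side of the bench (left or right), the extractor on the other.
- brush: bystander: flat brush with a wooden handle lying on the bench, 200 mm long; origin at its underside
- chipper: bystander: small hammer lying on the bench, 200 mm long; origin at its underside
- magnet: bystander: red triangular welding magnet, about 75 mm, 20 mm high; origin at its underside
- offcut: bystander: pale timber offcut, 89 x 130 x 38 mm; origin at its underside
- spray: bystander: green and white spray can, 54 mm across, 170 mm high; origin at its underside
- gel: bystander: small white jar, 64 mm across, 55 mm high; origin at its underside
- bracket: bystander: steel angle bracket, 60 x 50 x 60 mm; origin at its underside
Things that resemble listed ones, but are neither listed nor needed, are in the scene too. What is shaped like the hood but purple or red is not meant.

How it is judged:
On the way, in this order (a step that is already met when the one before it is completed fails the run):
1. the hood stands upright on the mat, let go, with the cassette still seated (contact force between hood and mat above 0.3 N and x of hood in the frame of mat between -0.07 and 0.07 m and y of hood in the frame of mat between -0.06 and 0.06 m and angle between hood's own z axis and vertical below 0.12 rad and contact force between hood and the fingers below 0.1 N and linear speed of hood below 0.03 m/s and z of cassette in the frame of extractor below 0.036 m), for 0.2 s.
2. both catches are pressed in while the cassette is still in its bay (value of joint each of catch_left, catch_right above 0.002 m and z of cassette in the frame of extractor below 0.04 m), for 0.05 s.
At the end, for the whole second after the job is handed in: Cassette held still by the fingers, both catches pressed over 4 mm, within 17 degrees of level, underside over 40 mm above the extractor's top, nothing else touching it; hood upright on the mat, untouched, its centre within 70 mm (mat x) and 60 mm (mat y) of the mat's (contact force between hood and mat above 0.3 N and x of hood in the frame of mat between -0.07 and 0.07 m and y of hood in the frame of mat between -0.06 and 0.06 m and angle between hood's own z axis and vertical below 0.12 rad and contact force between hood and the fingers below 0.1 N and linear speed of hood below 0.03 m/s and z of cassette in the frame of extractor above 0.132 m and angle between cassette's own z axis and vertical below 0.3 rad and linear speed of cassette below 0.05 m/s and value of joint each of catch_left, catch_right above 0.004 m and contact force between cassette and the fingers above 2 N and contact force between cassette and extractor below 0.1 N and contact force between cassette and hood below 0.1 N); the arm keeps its last pose, push and grip.
It fails at once if a bystander is moved by more than 30 mm (distance of any of brush, chipper, magnet, offcut, spray, gel, bracket from where it was at the start of the episode above 0.03 m).
It fails at once if the hood is dropped or thrown (linear speed of hood above 0.8 m/s and contact force between hood and the fingers below 0.1 N).
It fails at once if the hood is tipped over (angle between hood's own z axis and vertical above 0.8 rad).
It also fails if it takes over 54 s, if anything falls off the work surface, if the arm or the gripper's body presses on something with over 40 N, if the wrist force passes 120 N, or if a joint passes its speed limit or range.

## Working session

There is one attempt and no reset: what is moved stays moved. The work goes in short steps, Python scripts to look and compute and a tool call to move; the robot and the scene stay as the last step left them, time stands still between calls to the robot, and variables do not carry over. Pictures are saved under pics/ and viewed, at most 10 in all, crops included, and the job is handed in when it is done.

Besides the shell and the picture viewer there is one more tool, called as name([rows], argument=value, ...), one row to a line, values as JSON. send_rows: Moves the arm, as the interface text tells. Its arguments: {"type":"object","properties":{"moves":{"type":"array"},"hand":{"type":"number"},"force":{"type":"number"}},"required":["moves"]}

```bash
mkdir -p pics; cat > h.py <<'E'
import numpy as np, cv2
from scipy.spatial.transform import Rotation as R
from plant import env
def pose():
    s=env.sense(); q=s["tool_rot"]; T=np.eye(4); T[:3,:3]=R.from_quat([q[1],q[2],q[3],q[0]]).as_matrix(); T[:3,3]=s["position"]; return T
def grab(n):
    P=pose(); f=env.grab_frame(n); f["T"]=P@f["mount"] if n=="wrist" else f["T"]; return f
def ray(f,px):  # px=[row,col]
    K=np.array(f["K"]);u=np.array([(px[1]-K[0,2])/K[0,0],(px[0]-K[1,2])/K[1,1]])
    v=u.copy()
    for _ in range(20): v=u/(1+f["k1"]*(v@v))
    T=np.array(f["T"]); return T[:3,3],T[:3,:3]@np.array([v[0],-v[1],-1])
def atz(f,px,z):
    o,d=ray(f,px); return o+d*(z-o[2])/d[2]
def tri(obs):
    A=0;b=0
    for f,px in obs:
        o,d=ray(f,px);d=d/np.linalg.norm(d);M=np.eye(3)-np.outer(d,d);A=A+M;b=b+M@o
    x=np.linalg.solve(A,b); return x,[np.linalg.norm((np.eye(3)-np.outer(d,d)/(d@d))@(x-o)) for o,d in (ray(f,p) for f,p in obs)]
def proj(f,p):
    T=np.array(f["T"]);c=T[:3,:3].T@(np.array(p)-T[:3,3]);v=np.array([c[0],-c[1]])/-c[2];v=v*(1+f["k1"]*(v@v));K=np.array(f["K"]);return [K[1,1]*v[1]+K[1,2],K[0,0]*v[0]+K[0,2]]
def save(f,n): cv2.imwrite("pics/"+n,f["img"][...,::-1])
E
python3 - <<'E'
from h import *
fs={n:grab(n) for n in("scene","side","wrist")}
cv2.imwrite("pics/a.png",cv2.resize(np.vstack([np.hstack([fs["scene"]["img"],fs["side"]["img"]])])[...,::-1],(800,300)))
save(fs["scene"],"scene.png");save(fs["side"],"side.png")
for n in fs:
  print(n,np.round(fs[n]["T"][:3,3],3))
  for t in("hood","hood_grip","mat","extractor","bay_mouth","offcut","spray","gel","magnet","bracket","brush","chipper"):
    print(t,[(np.round(d["pixel"]).astype(int).tolist(),round(d["score"],2)) for d in env.tip_of(n,t)][:4])
E
```

```text
scene [ 0.848 -0.389  0.977]
hood [([299, 116], 0.96), ([240, 196], 0.94), ([222, 124], 0.61)]
hood_grip [([228, 196], 0.64), ([291, 108], 0.62), ([214, 117], 0.55)]
mat [([163, 286], 0.72)]
extractor [([247, 206], 0.86), ([220, 261], 0.44)]
bay_mouth []
offcut [([265, 326], 0.57)]
spray [([223, 350], 0.72)]
gel [([303, 298], 0.68)]
magnet [([347, 156], 0.82), ([228, 193], 0.68)]
bracket [([262, 327], 0.73), ([190, 226], 0.53)]
brush [([220, 264], 0.84), ([127, 342], 0.36)]
chipper [([125, 341], 0.82), ([246, 204], 0.32)]
side [ 0.156 -0.859  1.142]
hood [([342, 289], 0.73), ([308, 212], 0.71), ([239, 276], 0.63)]
hood_grip [([326, 284], 0.98), ([226, 277], 0.55)]
mat [([171, 239], 0.8)]
extractor [([260, 277], 0.69)]
bay_mouth [([236, 274], 0.85)]
offcut [([189, 334], 0.89)]
spray [([156, 307], 0.65)]
gel [([213, 352], 0.92)]
magnet [([322, 344], 0.94)]
bracket [([219, 232], 0.54)]
brush [([208, 270], 0.9)]
chipper [([128, 225], 0.79)]
wrist [0.09  0.674 0.374]
hood []
hood_grip []
mat []
extractor []
bay_mouth []
offcut []
spray []
gel []
magnet []
bracket []
brush []
chipper []
```

View pics/scene.png

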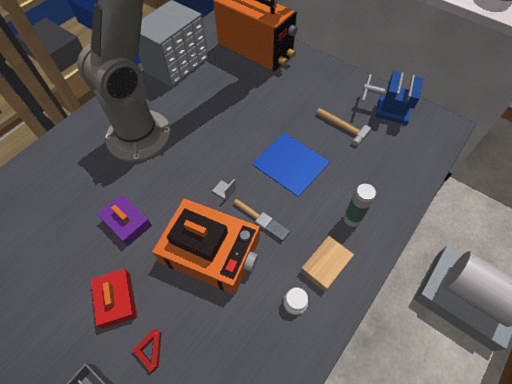

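View pics/side.png

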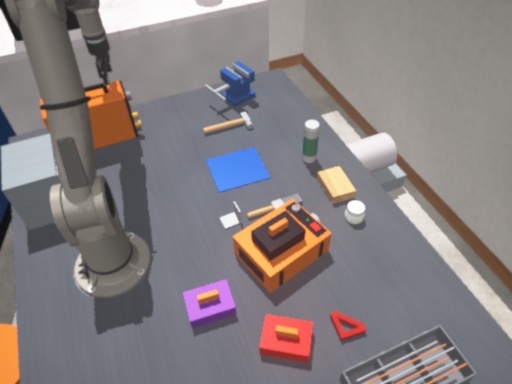

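Scene shows the black hood on the orange extractor: grip at about (229,196) in scene and (226,277) in side. It could be confused with the purple hood (scene 214,120), the red hood (291,108) or the orange welder (scene 30,255). I choose the black one on the extractor. The blue mat is at scene (163,290), side (170,238).

```bash
python3 - <<'E'
from h import *
fs={n:grab(n) for n in("scene","side")}
def best(n,t,near):
    L=[d["pixel"] for d in env.tip_of(n,t)]; L=[p for p in L if np.hypot(p[0]-near[0],p[1]-near[1])<30]; return L[0] if L else near
for t,a,b in(("hood_grip",(229,196),(226,277)),("hood",(240,196),(239,276)),("mat",(163,290),(170,238)),("extractor",(247,206),(260,277)),("bay_mouth",(240,196),(236,274)),("brush",(220,264),(208,270)),("offcut",(263,327),(184,336)),("spray",(223,350),(156,307)),("gel",(303,298),(213,352)),("bracket",(190,226),(219,232)),("chipper",(125,341),(128,225)),("magnet",(347,156),(322,344))):
    x,e=tri([(fs["scene"],best("scene",t,a)),(fs["side"],best("side",t,b))]);print(t,np.round(x,3),np.round(e,3))
print(env.sense()["tool_rot"],pose().round(2).tolist())
# mat outline
for n in fs:
    hsv=cv2.cvtColor(fs[n]["img"],cv2.COLOR_RGB2HSV);m=cv2.inRange(hsv,(105,150,60),(125,255,255))
    k,l,st,c=cv2.connectedComponentsWithStats(m);y,x=(163,290) if n=="scene" else (170,238);i=l[y,x]
    r=cv2.minAreaRect(np.argwhere(l==i)[:,::-1].astype(np.float32)); cs=cv2.approxPolyDP(cv2.convexHull(np.argwhere(l==i)[:,::-1].astype(np.int32)),6,True)[:,0]
    P=np.array([atz(fs[n],(v,u),0.004) for u,v in cs]);print(n,P[:,:2].round(3).tolist(),P.mean(0).round(3))
# rib orange component inside the hood
for n,(y,x) in(("scene",(229,196)),("side",(226,277))):
    c=cv2.resize(fs[n]["img"][y-70:y+70,x-80:x+80],None,fx=2.5*1.0,fy=2.5,interpolation=cv2.INTER_CUBIC)
    cv2.imwrite(f"pics/c_{n}.png",c[...,::-1])
cv2.imwrite("pics/cc.png",np.hstack([cv2.imread("pics/c_scene.png"),cv2.imread("pics/c_side.png")]))
E
```

```text
hood_grip [ 0.481 -0.188  0.16 ] [0.005 0.005]
hood [ 0.484 -0.184  0.09 ] [0.009 0.009]
mat [0.507 0.209 0.014] [0.001 0.001]
extractor [ 0.479 -0.18  -0.001] [0.003 0.003]
bay_mouth [ 0.484 -0.194  0.1  ] [0.005 0.005]
brush [ 0.551  0.003 -0.003] [0.004 0.004]
offcut [ 0.792 -0.012  0.014] [0.001 0.001]
spray [ 0.782  0.18  -0.001] [0.004 0.004]
gel [ 0.792 -0.138 -0.018] [0.005 0.005]
bracket [0.401 0.005 0.004] [0.001 0.001]
chipper [0.556 0.459 0.024] [0.008 0.008]
magnet [ 0.566 -0.464  0.013] [0.001 0.001]
[-1.25829490e-05  1.22120141e-01  9.92515325e-01  2.63837804e-06] [[-0.97, 0.24, -0.0, 0.16], [0.24, 0.97, 0.0, 0.65], [0.0, 0.0, -1.0, 0.2], [0.0, 0.0, 0.0, 1.0]]
scene [[0.61, 0.31], [0.603, 0.137], [0.411, 0.144], [0.419, 0.32]] [0.511 0.228 0.004]
side [[0.599, 0.139], [0.406, 0.15], [0.418, 0.321], [0.61, 0.309]] [0.508 0.23  0.004]
```

View pics/cc.png

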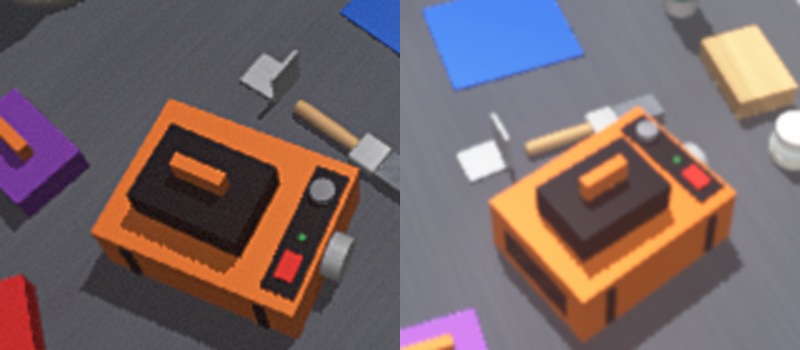

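The crop confirms it: black hood with an orange rib on the orange extractor with its black control strip. The other two hoods are purple and red.

```bash
cat >> h.py <<'E'
def row(p,yaw,ref=None):
    """row to reach position p, tool down, tool y axis along world angle yaw (mod pi nearest)"""
    T=pose() if ref is None else ref
    y=np.array([np.cos(yaw),np.sin(yaw),0])
    if y@T[:3,1]<0:y=-y
    z=np.array([0,0,-1.]);M=np.column_stack([np.cross(y,z),y,z])
    return np.round(np.r_[T[:3,:3].T@(np.array(p)-T[:3,3])/.1, R.from_matrix(T[:3,:3].T@M).as_rotvec()/np.pi],4).tolist()
E
python3 - <<'E'
from h import *
for n,(r,c),L in(("scene",(229,196),[(168,100),(358,172),(295,315),(92,232)]),("side",(226,277),[(240,107),(335,190),(183,305),(90,202)])):
    f=grab(n); P=np.array([atz(f,(r-70+v/2.5,c-80+u/2.5),.092)[:2] for u,v in L]);print(n,P.round(3).tolist(),P.mean(0).round(3))
    for d in(P[1]-P[0],P[2]-P[3],P[2]-P[1],P[3]-P[0]):print(np.linalg.norm(d).round(3),np.degrees(np.arctan2(d[1],d[0])).round(1))
    R2=[(170,152),(228,178),(228,188),(172,164)] if n=="scene" else [(222,155),(227,170),(186,199),(179,185)]
    print([atz(f,(r-70+v/2.5,c-80+u/2.5),.168)[:2].round(3).tolist() for u,v in R2])
T=pose();T[:3,3]=[.164,.655,.199]
print(env.sense()["position"])
E
```

```text
scene [[0.367, -0.124], [0.599, -0.063], [0.645, -0.23], [0.414, -0.293]] [ 0.506 -0.177]
0.24 14.7
0.239 15.4
0.173 -74.6
0.176 -74.3
[[0.452, -0.19], [0.52, -0.176], [0.527, -0.184], [0.463, -0.199]]
side [[0.596, -0.06], [0.642, -0.227], [0.408, -0.297], [0.363, -0.122]] [ 0.502 -0.176]
0.173 -74.6
0.18 -75.6
0.244 -163.4
0.241 -165.0
[[0.512, -0.175], [0.508, -0.197], [0.448, -0.216], [0.449, -0.195]]
[0.16359238 0.65489078 0.19909042]
```

send_rows([
  [-0.85,-0.62,-0.26,0,0,0],
  [-0.85,-0.62,-0.26,0,0,0],
  [-0.85,-0.62,-0.26,0,0,0],
], hand=-1)

```text
time: 3.65
position: [0.2375, 0.5701, 0.2269]
tool_rot: [0.002, 0.126, 0.992, 0.0]
force: [1.3, 0.2, 0.3]
gripper_width: 0.0853
grip_force: 0.0
```

send_rows([
  [-0.85,-0.62,-0.26,0,0,0],
  [-0.85,-0.62,-0.26,0,0,0],
  [-0.85,-0.62,-0.26,0,0,0],
])

```text
time: 3.95
position: [0.3043, 0.489, 0.253]
tool_rot: [0.002, 0.127, 0.992, 0.0]
force: [-0.4, -0.0, 0.5]
gripper_width: 0.0854
grip_force: 0.0
```

send_rows([
  [-0.85,-0.62,-0.26,0,0,0],
  [-0.85,-0.62,-0.26,0,0,0],
  [-0.85,-0.62,-0.26,0,0,0],
])

```text
time: 4.25
position: [0.3711, 0.4081, 0.279]
tool_rot: [0.002, 0.127, 0.992, 0.0]
force: [0.0, 0.2, -0.6]
gripper_width: 0.0855
grip_force: 0.0
```

send_rows([
  [-0.85,-0.62,-0.26,0,0,0],
  [-0.85,-0.62,-0.26,0,0,0],
  [-0.85,-0.62,-0.26,0,0,0],
])

```text
time: 4.55
position: [0.4381, 0.3271, 0.3049]
tool_rot: [0.002, 0.127, 0.992, 0.0]
force: [0.4, 0.1, 0.0]
gripper_width: 0.0856
grip_force: 0.0
```

send_rows([
  [-0.85,-0.62,-0.26,0,0,0],
  [-0.85,-0.62,-0.26,0,0,0],
  [-0.85,-0.62,-0.26,0,0,0],
])

```text
time: 4.85
position: [0.505, 0.246, 0.3308]
tool_rot: [0.002, 0.126, 0.992, -0.0]
force: [-0.7, 0.1, -0.4]
gripper_width: 0.0856
grip_force: 0.0
```

send_rows([
  [-0.18,-0.86,0,0,0,0],
  [-0.18,-0.86,0,0,0,0],
  [-0.18,-0.86,0,0,0,0],
])

```text
time: 5.15
position: [0.4978, 0.158, 0.3295]
tool_rot: [0.0, 0.126, 0.992, -0.0]
force: [1.0, -0.2, -0.6]
gripper_width: 0.0858
grip_force: 0.0
```

send_rows([
  [-0.18,-0.86,0,0,0,0],
  [-0.18,-0.86,0,0,0,0],
  [-0.18,-0.86,0,0,0,0],
])

```text
time: 5.45
position: [0.4941, 0.0709, 0.3295]
tool_rot: [0.0, 0.126, 0.992, -0.0]
force: [0.0, 0.5, 0.4]
gripper_width: 0.0854
grip_force: 0.0
```

send_rows([
  [-0.18,-0.86,0,0,0,0],
  [-0.18,-0.86,0,0,0,0],
  [-0.18,-0.86,0,0,0,0],
])

```text
time: 5.75
position: [0.4906, -0.0164, 0.3294]
tool_rot: [0.0, 0.126, 0.992, -0.0]
force: [1.2, -0.5, 0.1]
gripper_width: 0.0856
grip_force: 0.0
```

send_rows([
  [-0.18,-0.86,0,0,0,0],
  [-0.18,-0.86,0,0,0,0],
  [-0.18,-0.86,0,0,0,0],
])

```text
time: 6.05
position: [0.4872, -0.1038, 0.3294]
tool_rot: [0.0, 0.125, 0.992, -0.001]
force: [-0.5, 0.3, 0.2]
gripper_width: 0.0855
grip_force: 0.0
```

send_rows([
  [-0.18,-0.86,0,0,0,-0.161],
  [-0.18,-0.86,0,0,0,-0.161],
  [-0.18,-0.86,0,0,0,-0.161],
  [-0.18,-0.86,0,0,0,-0.161],
  [-0.18,-0.86,0,0,0,-0.161],
])

```text
time: 6.55
position: [0.485, -0.1858, 0.3289]
tool_rot: [0.0, -0.131, 0.991, 0.0]
force: [-0.2, 0.7, 0.1]
gripper_width: 0.0854
grip_force: 0.0
```

```bash
python3 - <<'E'
from h import *
f=grab("wrist");save(f,"w1.png")
print(f["T"][:3,3].round(3),pose()[:3].round(3).tolist(),env.sense()["time"])
for t in("hood_grip","hood"): print(t,[(np.round(d["pixel"]).astype(int).tolist(),round(d["score"],2),atz(f,d["pixel"],.16).round(4)) for d in env.tip_of("wrist",t)][:3])
E
```

```text
[ 0.411 -0.205  0.504] [[-0.966, -0.258, -0.0, 0.485], [-0.258, 0.966, 0.001, -0.186], [-0.0, 0.001, -1.0, 0.329]] 6.6
hood_grip [([161, 249], 0.65, array([ 0.4841, -0.1889,  0.16  ])), ([19, 69], 0.61, array([ 0.3935, -0.3929,  0.16  ]))]
hood [([28, 88], 0.9, array([ 0.397 , -0.3736,  0.16  ])), ([148, 249], 0.58, array([ 0.4703, -0.1926,  0.16  ]))]
```

View pics/w1.png

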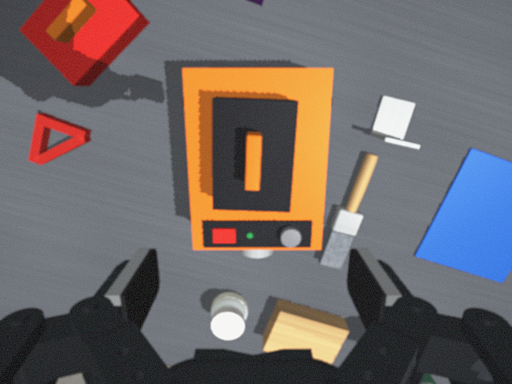

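The wrist view shows the hood straight under the camera, the rib's top at rows 131–190, cols 246–262, about parallel to the housing. The red hood at the top left is not meant.

```bash
python3 - <<'E'
from h import *
fs={n:grab(n) for n in("scene","side","wrist")}
f=fs["wrist"]
px={"scene":(228,196),"side":(226,277),"wrist":(161,249)}
px={n:min((d["pixel"] for d in env.tip_of(n,"hood_grip")),key=lambda p:np.hypot(p[0]-px[n][0],p[1]-px[n][1]),default=px[n]) for n in px}
x,e=tri([(fs[n],px[n]) for n in px]);print("grip",x.round(4),np.round(e,4),px)
im=cv2.cvtColor(f["img"],cv2.COLOR_RGB2HSV)[120:205,230:280]
m=cv2.inRange(im,(5,140,90),(22,255,255));k,l,st,c=cv2.connectedComponentsWithStats(m);i=1+st[1:,4].argmax()
r=cv2.minAreaRect(np.argwhere(l==i)[:,::-1].astype(np.float32)+[230,120]);b=cv2.boxPoints(r);print(st[i],r)
P=np.array([atz(f,(v,u),.168)[:2] for u,v in b]);print(P.round(4).tolist(),P.mean(0).round(4))
im=cv2.cvtColor(f["img"],cv2.COLOR_RGB2HSV);print("yaw edges",[np.degrees(np.arctan2(*(q-p)[::-1])).round(1) for p,q in zip(P,np.roll(P,-1,0))])
tops=np.array([atz(f,p,.092)[:2] for p in((68,182),(68,333),(250,322),(250,192))]);print("housing",tops.round(3).tolist(),tops.mean(0))
g=np.r_[x[:2],0.141]; print(pose()[:3,3],row(g,np.radians(105.2)))
E
```

```text
grip [ 0.4823 -0.1882  0.1642] [0.0091 0.0079 0.0025] {'scene': [229.6, 192.3], 'side': [223.7, 276.1], 'wrist': [163.2, 252.5]}Traceback (most recent call last):
  File "<stdin>", line 9, in <module>
cv2.error: OpenCV(4.12.0) /io/opencv/modules/imgproc/src/convhull.cpp:143: error: (-215:Assertion failed) total >= 0 && (depth == CV_32F || depth == CV_32S) in function 'convexHull'
```

```bash
python3 - <<'E'
from h import *
f=cv2.imread("pics/w1.png")[...,::-1]; w=grab("wrist")
im=cv2.cvtColor(f,cv2.COLOR_RGB2HSV)[120:205,230:280]
m=cv2.inRange(im,(5,140,90),(22,255,255));k,l,st,c=cv2.connectedComponentsWithStats(m);i=1+st[1:,4].argmax()
r=cv2.minAreaRect((np.argwhere(l==i)[:,::-1]+[230,120]).astype(np.float32));b=cv2.boxPoints(r);print(st[i],r)
P=np.array([atz(w,(v,u),.168)[:2] for u,v in b]);print(P.round(4).tolist(),P.mean(0).round(4))
print("yaw",[np.degrees(np.arctan2(*(q-p)[::-1])).round(1) for p,q in zip(P,np.roll(P,-1,0))])
t=np.array([atz(w,p,.092)[:2] for p in((68,182),(68,333),(250,322),(250,192))]);print("housing",t.round(3).tolist(),t.mean(0))
print("row",np.array(im)[40,14:36,2].tolist())
fs={n:grab(n) for n in("scene","side")}
# rib top-face centre by hand: scene crop & side crop -> tri with wrist
s=(229-70+170.5/2.5,196-80+199.5/2.5); d=(226-70+177/2.5,277-80+203.5/2.5)
x,e=tri([(fs["scene"],s),(fs["side"],d),(w,(161,253))]);print(x.round(4),np.round(e,4))
E
```

```text
[ 14  11  19  61 983] ((252.96926879882812, 161.01422119140625), (17.143644332885742, 59.821022033691406), 1.7357045412063599)
[[0.5145, -0.1888], [0.4519, -0.203], [0.4479, -0.1859], [0.5103, -0.1707]] [ 0.4811 -0.1871]
yaw [np.float64(-167.2), np.float64(103.2), np.float64(13.7), np.float64(-76.9)]
housing [[0.409, -0.294], [0.362, -0.12], [0.594, -0.056], [0.642, -0.233]] [ 0.5016393  -0.17573225]
row [57, 131, 220, 247, 247, 246, 246, 246, 246, 246, 246, 246, 246, 246, 247, 249, 232, 151, 76, 64, 62, 67]
[ 0.4839 -0.1851  0.1528] [0.0014 0.0002 0.0014]
```

send_rows([
  [0.03,0,0.93,0,0,0.005],
  [0.03,0,0.93,0,0,0.005],
  [0.03,0,0.93,0,0,0.005],
])

```text
time: 7.45
position: [0.477, -0.1873, 0.2315]
tool_rot: [-0.005, -0.122, 0.992, 0.001]
force: [0.1, 0.0, 0.3]
gripper_width: 0.0854
grip_force: 0.0
```

send_rows([
  [0,0,0.4,0,0,0],
  [0,0,0.7,0,0,0],
  [0,0,0.93,0,0,0],
  [0,0,0.93,0,0,0],
])

```text
time: 7.85
position: [0.4804, -0.1882, 0.1424]
tool_rot: [-0.002, -0.122, 0.992, 0.0]
force: [0.5, -0.4, 1.0]
gripper_width: 0.0855
grip_force: 0.0
```

send_rows([
  [0,0,0,0,0,0],
  [0,0,0,0,0,0],
  [0,0,0,0,0,0],
  [0,0,0,0,0,0],
  [0,0,0,0,0,0],
  [0,0,0,0,0,0],
  [0,0,0,0,0,0],
  [0,0,0,0,0,0],
], hand=1, force=40)

```text
time: 8.65
position: [0.4809, -0.1886, 0.1431]
tool_rot: [-0.0, -0.122, 0.992, 0.0]
force: [-0.0, -0.8, -0.4]
gripper_width: -0.0001
grip_force: 0.0
```

```bash
python3 - <<'E'
from h import *
f=grab("wrist");g=grab("side");h=grab("scene")
p=pose()[:3,3];print(p,proj(f,p),proj(g,p),proj(h,p),proj(f,p+[0,0,.02]))
c=cv2.resize(g["img"][160:290,190:340],None,fx=2.6,fy=2.6,interpolation=cv2.INTER_CUBIC)
a=cv2.resize(f["img"],(451,338),interpolation=cv2.INTER_AREA)
d=cv2.resize(h["img"][160:290,120:270],None,fx=1.74,fy=1.74)
W=np.zeros((600,800,3),np.uint8);W[:338,:400]=cv2.resize(f["img"],(400,338));W[:338,400:790]=c[:,:390];W[340:340+d.shape[0],:d.shape[1]]=d
cv2.imwrite("pics/m.png",W[...,::-1])
E
```

```text
[ 0.48093587 -0.1886378   0.14303449] [np.float64(225.28396593205184), np.float64(251.174587773262)] [np.float64(230.0451458683085), np.float64(277.87189506603136)] [np.float64(229.46231999701826), np.float64(194.20484468935746)] [np.float64(240.4841373210552), np.float64(251.02543522304316)]
```

View pics/m.png

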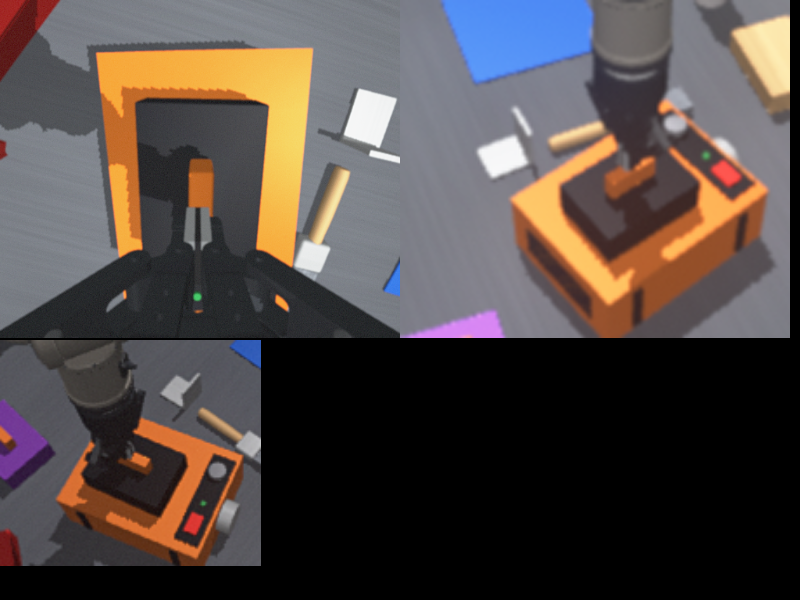

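The wrist panel shows the fingers shut beyond the rib's visible part, so the grasp missed. I'll check the heights from the two wrist views.

```bash
python3 - <<'E'
from h import *
f=grab("wrist");print(np.array(f["K"]).round(1).tolist(),f["k1"],"mount",np.round(f["mount"],3).tolist())
w=dict(f);P=np.array([[-0.966,-0.258,0,.485],[-0.258,.966,.001,-.1858],[0,.001,-1,.3289],[0,0,0,1]]);w["T"]=P@f["mount"]
k=384/338;kx=512/400
for n,a,b in(("rib-xL",(159*k,190*kx),(131.5,245.5)),("rib-xR",(159*k,213*kx),(131.5,262)),("hoodL",(100*k,137*kx),(98,213)),("hoodR",(100*k,267*kx),(100,297)),("houseL",(53*k,97*kx),(68,182)),("houseR",(48*k,313*kx),(68,333))):
    x,e=tri([(f,a),(w,b)]);print(n,x.round(3),np.round(e,3))
p=pose();print(p.round(3).tolist())
o=[.482,-.187]
c,s=np.cos(np.radians(13.7)),np.sin(np.radians(13.7))
for z in(.138,.168):print(z,[np.round(proj(f,[o[0]+c*a-s*b,o[1]+s*a+c*b,z])).tolist() for a,b in((-.03,.008),(-.03,-.008),(.03,.008),(.03,-.008))])
E
```

```text
[[325.5, 0.0, 252.8], [0.0, 325.5, 190.5], [0.0, 0.0, 1.0]] -0.02771359978904497 mount [[0.0, 0.955, 0.298, 0.076], [1.0, -0.0, -0.001, 0.001], [-0.001, 0.298, -0.955, -0.175], [0.0, 0.0, 0.0, 1.0]]
rib-xL [ 0.457 -0.2    0.139] [0.001 0.001]
rib-xR [ 0.452 -0.183  0.141] [0. 0.]
hoodL [ 0.431 -0.245  0.132] [0.001 0.001]
hoodR [ 0.409 -0.153  0.127] [0.001 0.001]
houseL [ 0.41  -0.292  0.093] [0. 0.]
houseR [ 0.363 -0.118  0.093] [0. 0.]
[[-0.97, -0.243, -0.0, 0.481], [-0.243, 0.97, -0.0, -0.189], [0.0, 0.0, -1.0, 0.143], [0.0, 0.0, 0.0, 1.0]]
0.138 [[176.0, 268.0], [176.0, 240.0], [268.0, 266.0], [268.0, 240.0]]
0.168 [[192.0, 271.0], [191.0, 238.0], [297.0, 268.0], [297.0, 238.0]]
```

```bash
python3 - <<'E'
from h import *
f=grab("wrist");c=cv2.resize(f["img"][160:384,130:400],None,fx=2.5,fy=2.5,interpolation=cv2.INTER_CUBIC);c=cv2.convertScaleAbs(c,alpha=1.6,beta=15);cv2.imwrite("pics/m2.png",c[...,::-1])
E
```

```text
(no output)
```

View pics/m2.png

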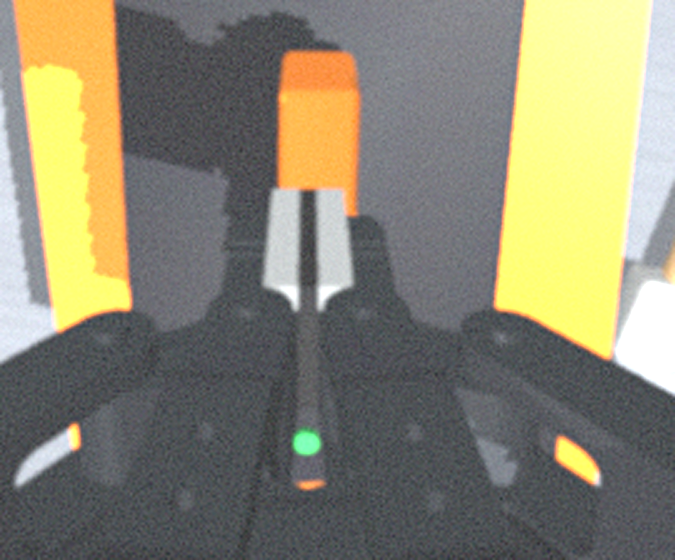

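The rib stands where predicted, but the fingertips hide its top face. So the shut tips are above the rib. I'll raise, half open, then descend in guarded steps.

send_rows([
  [0,0,-0.4,0,0,0],
  [0,0,-0.4,0,0,0],
  [0,0,-0.4,0,0,0],
  [0,0,-0.4,0,0,0],
  [0,0,-0.4,0,0,0],
  [0,0,-0.4,0,0,0],
], hand=0.1)

```text
time: 9.5
position: [0.4805, -0.1885, 0.1824]
tool_rot: [-0.001, -0.122, 0.992, 0.0]
force: [0.3, -0.5, -0.1]
gripper_width: 0.0385
grip_force: 0.0
```

send_rows([
  [0,0,0.2,0,0,0],
  [0,0,0.4,0,0,0],
  [0,0,0.4,0,0,0],
])

```text
time: 9.8
position: [0.4789, -0.1879, 0.1407]
tool_rot: [-0.003, -0.122, 0.992, 0.001]
force: [-0.5, 0.4, -0.2]
gripper_width: 0.0377
grip_force: 0.0
```

```bash
python3 - <<'E'
from h import *
p=pose()[:3,3];L=[]
for n in("scene","side","wrist"):
    f=grab(n);r,c=map(int,proj(f,p)) if n!="wrist" else (250,252)
    s=(30 if n!="wrist" else 90);L.append(cv2.resize(f["img"][r-s:r+s,c-s:c+s],(266,266),interpolation=cv2.INTER_CUBIC));print(n,proj(f,p),r,c)
cv2.imwrite("pics/m3.png",cv2.convertScaleAbs(cv2.resize(np.hstack(L),(798,266)),alpha=1.6,beta=10)[...,::-1])
E
```

```text
scene [np.float64(229.2100731295214), np.float64(193.95606376352228)] 229 193
side [np.float64(230.5841988908332), np.float64(277.1217687499288)] 230 277
wrist [np.float64(221.2725740258049), np.float64(253.33310836497782)] 250 252
```

View pics/m3.png

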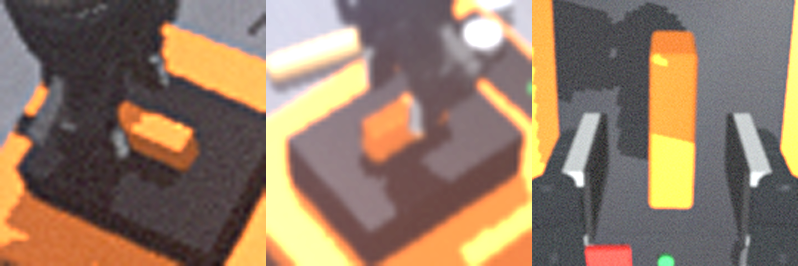

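```bash
python3 - <<'E'
from h import *
f={n:grab(n) for n in("scene","side","wrist")}
k=60/266
x,e=tri([(f["scene"],(199+155*k,163+122*k)),(f["side"],(200+135*k,247+149*k))]);print("tip -y",x.round(4),np.round(e,4))
q=180/266
a=(160+115*q,162+45*q+0);b=(160+115*q,162+(745-532)*q)
P=pose()
# wrist tip pixels: left finger tip col panel 585-532..600-532, right 738..750-532
for nm,px in(("L",(160+114*q,162+(592-532)*q)),("R",(160+114*q,162+(743-532)*q))):
    for z in(.140,.15,.16,.17): print(nm,z,(P[:3,:3].T@(atz(f["wrist"],px,z)-P[:3,3])).round(3))
# rib top face corners
for z in(.16,.168):print(z,[ (P[:3,:3].T@(atz(f["wrist"],(160+r*q,162+(c-532)*q),z)-P[:3,3]))[:2].round(3).tolist() for r,c in((55,651),(53,694),(208,650),(208,694))])
E
```

```text
tip -y [ 0.4849 -0.2037  0.1541] [0.003 0.003]
L 0.14 [-0.01  -0.03   0.004]
L 0.15 [-0.005 -0.028 -0.006]
L 0.16 [-0.    -0.026 -0.016]
L 0.17 [ 0.005 -0.024 -0.026]
R 0.14 [-0.01   0.032  0.004]
R 0.15 [-0.005  0.031 -0.006]
R 0.16 [-0.     0.029 -0.016]
R 0.17 [ 0.005  0.027 -0.026]
0.16 [[0.023, -0.004], [0.023, 0.011], [-0.04, -0.005], [-0.04, 0.012]]
0.168 [[0.025, -0.004], [0.026, 0.01], [-0.034, -0.005], [-0.034, 0.011]]
```

The wrist panel shows the half-open pads straddling the rib. Pad size and spacing suggest the tips really stand higher than the TCP value. I'll go down in small steps watching the force.

send_rows([
  [-0.05,0.03,0.04,0,0,0],
  [-0.05,0.03,0.08,0,0,0],
  [-0.05,0.03,0.08,0,0,0],
])

```text
time: 10.4
position: [0.4849, -0.184, 0.1345]
tool_rot: [-0.0, -0.123, 0.992, 0.0]
force: [-0.3, 0.3, 0.0]
gripper_width: 0.0387
grip_force: 0.0
```

```bash
python3 - <<'E'
from h import *
f=grab("wrist");w=cv2.convertScaleAbs(f["img"][130:384,60:450],alpha=1.6,beta=10);cv2.imwrite("pics/m4.png",cv2.resize(w,(780,508))[...,::-1])
s=env.sense();print(s["force"],s["position"],s["gripper_width"])
E
```

```text
[ 0.85807108 -0.26150326 -0.27666611] [ 0.48485907 -0.18431649  0.13472557] 0.0384635052747815
```

View pics/m4.png

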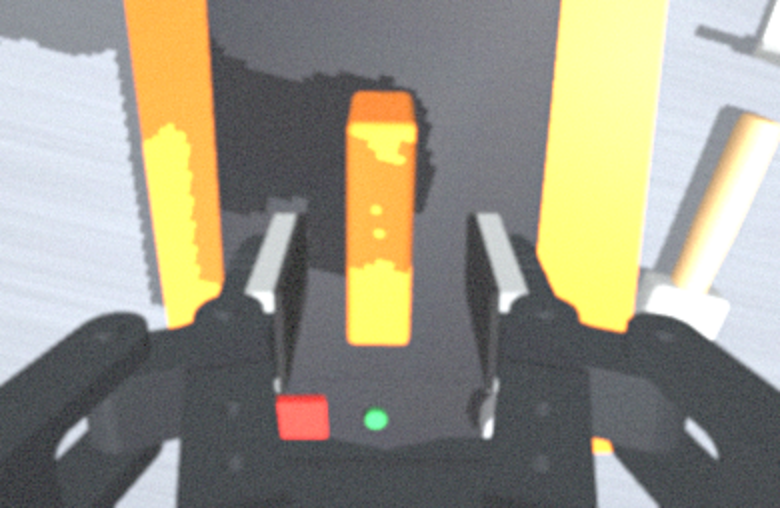

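The wrist crop shows the pads (inner edges at cols 297 and 477) on either side of the rib, cols 347–411. By scale the tips are still about 20 mm above the rib's top, so I lower further.

send_rows([
  [0,0,0.06,0,0,0],
  [0,0,0.12,0,0,0],
  [0,0,0.12,0,0,0],
])

```text
time: 10.75
position: [0.4843, -0.1843, 0.1221]
tool_rot: [-0.001, -0.122, 0.992, 0.0]
force: [-0.1, -0.6, -0.3]
gripper_width: 0.0386
grip_force: 0.0
```

send_rows([
  [0,0,0.05,0,0,0],
  [0,0,0.1,0,0,0],
  [0,0,0.1,0,0,0],
])

```text
time: 11.05
position: [0.4846, -0.1844, 0.1123]
tool_rot: [-0.001, -0.122, 0.992, 0.0]
force: [-1.3, -1.3, -0.0]
gripper_width: 0.0385
grip_force: 0.0
```

send_rows([
  [0,0,0.08,0,0,0],
  [0,0,0.08,0,0,0],
])

```text
time: 11.25
position: [0.4853, -0.1847, 0.1048]
tool_rot: [0.0, -0.122, 0.992, -0.0]
force: [-0.2, -0.1, 0.3]
gripper_width: 0.0386
grip_force: 0.0
```

send_rows([
  [0,0,0,0,0,0],
  [0,0,0,0,0,0],
  [0,0,0,0,0,0],
  [0,0,0,0,0,0],
  [0,0,0,0,0,0],
], hand=1, force=30)

```text
time: 11.75
position: [0.4866, -0.1851, 0.1062]
tool_rot: [0.002, -0.122, 0.993, -0.0]
force: [1.0, -0.6, 9.7]
gripper_width: 0.0158
grip_force: 32.8
```

The rib is held: width 15.8 mm, and the tips touch the hood's top, so the real tips are about 32 mm short of the TCP. Now I lift and carry it.

send_rows([
  [0,0,-0.1,0,0,0],
  [0,0,-0.3,0,0,0],
  [0,0,-0.6,0,0,0],
  [0,0,-0.8,0,0,0],
  [0,0,-0.8,0,0,0],
], force=40)

```text
time: 12.25
position: [0.4866, -0.1851, 0.1875]
tool_rot: [0.002, -0.122, 0.992, -0.0]
force: [0.3, -0.3, -1.9]
gripper_width: 0.0153
grip_force: 40.7
```

send_rows([
  [-0.1,0.3,0,0,0,0],
  [-0.18,0.56,0,0,0,0],
  [-0.25,0.79,0,0,0,0],
  [-0.25,0.79,0,0,0,0],
])

```text
time: 12.65
position: [0.4895, -0.0977, 0.1836]
tool_rot: [-0.001, -0.125, 0.992, 0.001]
force: [-0.3, -0.2, -1.3]
gripper_width: 0.0153
grip_force: 40.7
```

send_rows([
  [-0.1,0.3,0,0,0,0],
  [-0.18,0.56,0,0,0,0],
  [-0.25,0.79,0,0,0,0],
])

```text
time: 12.95
position: [0.4944, -0.0184, 0.184]
tool_rot: [-0.001, -0.122, 0.993, -0.0]
force: [-0.5, -0.2, -1.7]
gripper_width: 0.0154
grip_force: 40.7
```

send_rows([
  [-0.1,0.3,0,0,0,0],
  [-0.18,0.56,0,0,0,0],
  [-0.25,0.79,0,0,0,0],
])

```text
time: 13.25
position: [0.4996, 0.0644, 0.184]
tool_rot: [-0.001, -0.122, 0.992, -0.0]
force: [-0.3, -0.9, -1.6]
gripper_width: 0.0156
grip_force: 40.7
```

send_rows([
  [-0.1,0.3,0,0,0,0],
  [-0.18,0.56,0,0,0,0],
  [-0.25,0.79,0,0,0,0],
])

```text
time: 13.55
position: [0.5047, 0.147, 0.1839]
tool_rot: [-0.001, -0.122, 0.992, -0.0]
force: [1.1, -0.9, -2.1]
gripper_width: 0.0158
grip_force: 40.7
```

send_rows([
  [-0.1,0.3,0,0,0,0],
  [-0.18,0.56,0,0,0,0],
  [-0.25,0.79,0,0,0,0],
  [-0.25,0.79,0,0,0,0],
])

```text
time: 13.95
position: [0.5095, 0.2325, 0.1837]
tool_rot: [-0.001, -0.125, 0.992, 0.0]
force: [0.3, -0.4, -2.1]
gripper_width: 0.0156
grip_force: 40.8
```

send_rows([
  [0,0,0.3,0,0,0],
  [0,0,0.65,0,0,0],
  [0,0,1.0,0,0,0],
  [0,0,1.0,0,0,0],
])

```text
time: 14.35
position: [0.5066, 0.2257, 0.0803]
tool_rot: [-0.005, -0.122, 0.993, -0.002]
force: [-1.4, -0.1, -2.4]
gripper_width: 0.016
grip_force: 40.8
```

send_rows([
  [0,0,0.25,0,0,0],
  [0,0,0.45,0,0,0],
  [0,0,0.55,0,0,0],
  [0,0,0.55,0,0,0],
])

```text
time: 14.75
position: [0.5102, 0.2282, 0.0299]
tool_rot: [-0.001, -0.122, 0.993, -0.0]
force: [-1.2, -0.0, -1.8]
gripper_width: 0.0155
grip_force: 40.9
```

send_rows([
  [0,0,0.04,0,0,0],
  [0,0,0.08,0,0,0],
  [0,0,0.08,0,0,0],
])

```text
time: 15.05
position: [0.5106, 0.2291, 0.0224]
tool_rot: [0.0, -0.122, 0.992, 0.0]
force: [0.5, -0.2, -2.3]
gripper_width: 0.0157
grip_force: 40.9
```

send_rows([
  [0,0,0.02,0,0,0],
  [0,0,0.03,0,0,0],
  [0,0,0.03,0,0,0],
])

```text
time: 15.35
position: [0.5104, 0.229, 0.0191]
tool_rot: [0.0, -0.122, 0.992, 0.0]
force: [-0.2, -0.4, -2.0]
gripper_width: 0.0154
grip_force: 40.9
```

send_rows([
  [0,0,0.02,0,0,0],
  [0,0,0.02,0,0,0],
])

```text
time: 15.55
position: [0.5106, 0.2291, 0.0182]
tool_rot: [0.0, -0.122, 0.992, 0.0]
force: [-4.5, -1.5, 10.7]
gripper_width: 0.0152
grip_force: 43.5
```

send_rows([
  [0,0,0,0,0,0],
  [0,0,0,0,0,0],
  [0,0,0,0,0,0],
  [0,0,0,0,0,0],
  [0,0,0,0,0,0],
  [0,0,0,0,0,0],
], hand=-1)

```text
time: 16.15
position: [0.5104, 0.229, 0.017]
tool_rot: [-0.0, -0.122, 0.992, -0.0]
force: [0.2, 0.5, -0.4]
gripper_width: 0.0856
grip_force: 0.0
```

send_rows([
  [0,0,-0.2,0,0,0],
  [0,0,-0.6,0,0,0],
  [0,0,-1.0,0,0,0],
  [0,0,-1.0,0,0,0],
])

```text
time: 16.55
position: [0.5141, 0.2305, 0.1222]
tool_rot: [0.004, -0.122, 0.993, 0.002]
force: [0.8, 0.4, 0.3]
gripper_width: 0.0852
grip_force: 0.0
```

send_rows([
  [0,0,-0.5,0,0,0],
  [0,0,-1.0,0,0,0],
  [0,0,-1.0,0,0,0],
])

```text
time: 16.85
position: [0.5144, 0.2306, 0.2234]
tool_rot: [0.005, -0.122, 0.993, 0.003]
force: [0.8, 1.5, 0.7]
gripper_width: 0.0853
grip_force: 0.0
```

send_rows([
  [0,0,-0.5,0,0,0],
  [0,0,-0.8,0,0,0],
  [0,0,-0.8,0,0,0],
])

```text
time: 17.15
position: [0.5127, 0.2299, 0.301]
tool_rot: [0.003, -0.122, 0.992, 0.002]
force: [0.7, -0.2, 0.4]
gripper_width: 0.0857
grip_force: 0.0
```

```bash
python3 - <<'E'
from h import *
fs={n:grab(n) for n in("scene","side")}
a=fs["scene"]["img"][100:290,120:350];b=fs["side"]["img"][110:300,180:400]
c=np.hstack([a,b[:, :220]]);print(c.shape,env.sense()["time"])
cv2.imwrite("pics/n1.png",cv2.resize(c,(800,int(800*c.shape[0]/c.shape[1])),interpolation=cv2.INTER_CUBIC)[...,::-1])
for n in fs:
  for t in("catch_left_pad","catch_right_pad","bay_mouth","hood"):print(n,t,[(np.round(d["pixel"],1).tolist(),round(d["score"],2)) for d in env.tip_of(n,t)][:3])
E
```

```text
(190, 450, 3) 17.25
scene catch_left_pad [([226.6, 201.7], 0.39)]
scene catch_right_pad [([244.6, 194.8], 0.62)]
scene bay_mouth [([238.1, 200.8], 0.78)]
scene hood [([298.8, 117.3], 0.67), ([221.4, 126.5], 0.64), ([162.0, 289.1], 0.55)]
side catch_left_pad [([223.8, 266.9], 0.45)]
side catch_right_pad [([242.1, 286.5], 0.57), ([166.0, 234.6], 0.41)]
side bay_mouth [([238.4, 275.5], 0.56)]
side hood [([167.1, 235.4], 0.95), ([309.7, 210.3], 0.91), ([343.7, 284.6], 0.58)]
```

View pics/n1.png

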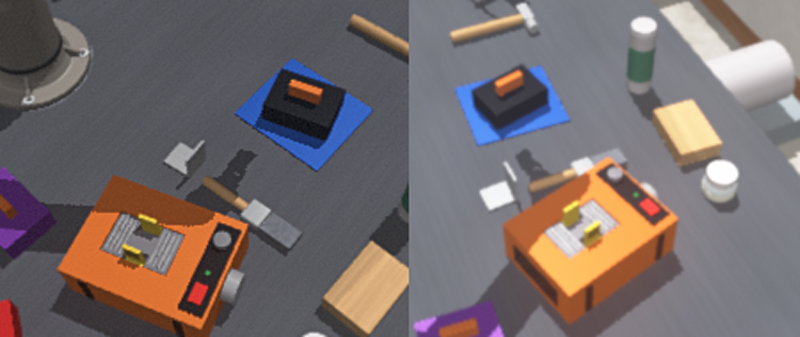

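The hood stands upright at the mat's middle. Its grip is at about (305,90) in the left panel and (508,82) in the right. The bay is uncovered, with the yellow catches at (150,222) and (133,255) in the left panel. Next I go back over the bay and measure with the wrist camera.

send_rows([
  [0.26,-0.79,0,0,0,-0.007],
  [0.26,-0.79,0,0,0,-0.007],
  [0.26,-0.79,0,0,0,-0.007],
])

```text
time: 17.95
position: [0.5046, 0.1402, 0.2973]
tool_rot: [0.0, -0.129, 0.992, -0.001]
force: [1.1, 0.0, -0.3]
gripper_width: 0.0857
grip_force: 0.0
```

send_rows([
  [0.26,-0.79,0,0,0,0],
  [0.26,-0.79,0,0,0,0],
  [0.26,-0.79,0,0,0,0],
])

```text
time: 18.25
position: [0.5001, 0.0579, 0.2974]
tool_rot: [0.0, -0.129, 0.992, -0.0]
force: [0.1, 1.0, 0.4]
gripper_width: 0.0856
grip_force: 0.0
```

send_rows([
  [0.26,-0.79,0,0,0,0],
  [0.26,-0.79,0,0,0,0],
  [0.26,-0.79,0,0,0,0],
])

```text
time: 18.55
position: [0.4957, -0.0246, 0.2974]
tool_rot: [0.0, -0.13, 0.992, -0.0]
force: [0.1, -0.3, 0.1]
gripper_width: 0.0854
grip_force: 0.0
```

send_rows([
  [0.26,-0.79,0,0,0,0],
  [0.26,-0.79,0,0,0,0],
  [0.26,-0.79,0,0,0,0],
])

```text
time: 18.85
position: [0.4914, -0.1071, 0.2974]
tool_rot: [0.0, -0.13, 0.992, -0.001]
force: [-0.3, 0.0, 0.3]
gripper_width: 0.0855
grip_force: 0.0
```

send_rows([
  [0.26,-0.79,0.3,0,0,0],
  [0.26,-0.79,0.3,0,0,0],
  [0.26,-0.79,0.3,0,0,0],
  [0.26,-0.79,0.3,0,0,0],
  [0.26,-0.79,0.3,0,0,0],
])

```text
time: 19.35
position: [0.4885, -0.1841, 0.2671]
tool_rot: [0.0, -0.135, 0.991, 0.0]
force: [-0.9, 0.5, 0.4]
gripper_width: 0.0855
grip_force: 0.0
```

```bash
python3 - <<'E'
from h import *
f=grab("wrist");save(f,"w2.png");P=pose();print(P.round(4).tolist(),env.sense()["time"])
np.save("w2T.npy",f["T"])
for t in("catch_left_pad","catch_right_pad","bay_mouth"):print(t,[(np.round(d["pixel"],1).tolist(),round(d["score"],2)) for d in env.tip_of("wrist",t)][:2])
m=cv2.inRange(cv2.cvtColor(f["img"],cv2.COLOR_RGB2HSV),(23,120,70),(35,255,255));k,l,st,c=cv2.connectedComponentsWithStats(m)
for i in range(1,k):
    if st[i,4]>20:
        print(st[i].tolist(),c[i].round(1))
E
```

```text
[[-0.9637, -0.2671, 0.0004, 0.4885], [-0.2671, 0.9637, 0.0006, -0.1841], [-0.0006, 0.0005, -1.0, 0.2672], [0.0, 0.0, 0.0, 1.0]] 19.4
catch_left_pad [([162.5, 284.4], 0.86)]
catch_right_pad [([161.5, 227.2], 0.65)]
bay_mouth []
[224, 142, 12, 37, 365] [230.  158.6]
[279, 142, 11, 37, 368] [284.  158.7]
```

View pics/w2.png

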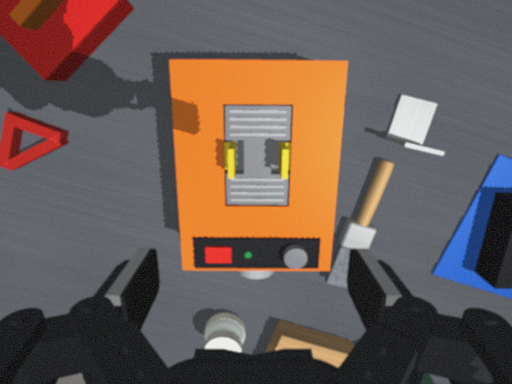

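The wrist view shows both yellow catches upright, at cols 224–236 and 279–290, rows 142–179, in the grey cassette in the bay (224–292, 104–206).

```bash
python3 - <<'E'
from h import *
w=grab("wrist");P=pose();a=np.radians(15.2);ex=np.array([np.cos(a),np.sin(a)]);ey=np.array([-ex[1],ex[0]])
A=[atz(w,(v,u),.124)[:2] for u,v in((224,160),(290.5,160))];print("outer",np.round(A,4).tolist(),np.linalg.norm(A[1]-A[0]).round(4),"mid",(sum(A)/2).round(4))
B=np.array([atz(w,(v,u),.092)[:2] for u,v in((224.5,104),(292.5,104),(288.5,206.5),(226,206.5))]);print("mouth",B.round(4).tolist(),B.mean(0).round(4),[np.linalg.norm(B[i]-B[i-1]).round(4) for i in range(4)])
H=np.array([atz(w,p,.092)[:2] for p in((59,170),(60,347),(270,334),(271,182))]);print("house origin",(H.mean(0)-.02*ex).round(4),[np.degrees(np.arctan2(*(H[i]-H[j])[::-1])).round(1) for i,j in((2,1),(3,0),(1,0),(2,3))])
fs={n:grab(n) for n in("scene","side")}
for n,q in(("L",[(226.6,201.7),(223.8,266.9),(162.5,284.4)]),("R",[(244.6,194.8),(242.1,286.5),(161.5,227.2)])):
    x,e=tri(list(zip([fs["scene"],fs["side"],w],q)));print(n,x.round(4),np.round(e,4))
# catch x extent: top z .124 rows 142..? 
m=cv2.inRange(cv2.cvtColor(w["img"],cv2.COLOR_RGB2HSV),(23,120,70),(35,255,255))
for lo,hi in((215,245),(270,300)):
    r=np.where(m[:,lo:hi].any(1))[0];print(r.min(),r.max(),w["img"][r.min():r.max()+1:4,(229 if lo<250 else 286)].sum(1).tolist())
    print("bottom end x at .124",atz(w,(r.max()+.5,(lo+hi)/2),.124)[:2].round(4))
for p in((.4823,-.1809),tuple((sum(A)/2))):print(p,row([p[0],p[1],.167],a+np.pi/2))
E
```

```text
outer [[0.4875, -0.2137], [0.4699, -0.1498]] 0.0663 mid [ 0.4787 -0.1818]
mouth [[0.4369, -0.2286], [0.418, -0.1602], [0.5278, -0.1303], [0.5469, -0.1994]] [ 0.4824 -0.1796] [np.float64(0.1138), np.float64(0.071), np.float64(0.1139), np.float64(0.0716)]
house origin [ 0.4821 -0.179 ] [np.float64(16.5), np.float64(14.6), np.float64(105.2), np.float64(105.8)]
L [ 0.4733 -0.1538  0.1217] [0.0128 0.0139 0.0013]
R [ 0.4955 -0.2114  0.1032] [0.0008 0.0032 0.0026]
142 178 [290, 308, 484, 496, 509, 492, 490, 494, 529, 540]
bottom end x at .124 [ 0.5044 -0.2033]
143 178 [363, 281, 546, 540, 541, 538, 544, 546, 544]
bottom end x at .124 [ 0.4896 -0.1495]
(0.4823, -0.1809) [0.0403, 0.0602, 1.0024, 0.0, 0.0001, 0.0009]
(np.float64(0.4786988446599707), np.float64(-0.18179410663061146)) [0.0774, 0.0611, 1.0024, 0.0, 0.0001, 0.0009]
```

Catch and mouth measurements agree: cassette centre (0.4824, -0.1800), yaw 15.2°. I'll descend with the fingers open.

send_rows([
  [0.05,0.057,0.4,0,0,0],
  [0.05,0.057,0.8,0,0,0],
  [0.05,0.057,1.0,0,0,0],
  [0.05,0.057,1.0,0,0,0],
])

```text
time: 20.1
position: [0.4791, -0.1811, 0.1646]
tool_rot: [-0.003, -0.133, 0.991, 0.001]
force: [-1.6, 0.8, -0.0]
gripper_width: 0.0854
grip_force: 0.0
```

send_rows([
  [0,0,0.3,0,0,0],
  [0,0,0.6,0,0,0],
  [0,0,0.8,0,0,0],
  [0,0,0.87,0,0,0],
  [0,0,0.87,0,0,0],
])

```text
time: 20.6
position: [0.4817, -0.1821, 0.0805]
tool_rot: [0.0, -0.133, 0.991, -0.0]
force: [0.9, -0.6, -0.2]
gripper_width: 0.0852
grip_force: 0.0
```

send_rows([
  [0,0,0.08,0,0,0],
  [0,0,0.14,0,0,0],
  [0,0,0.14,0,0,0],
  [0,0,0.14,0,0,0],
])

```text
time: 21.0
position: [0.4813, -0.182, 0.0663]
tool_rot: [0.0, -0.133, 0.991, -0.0]
force: [0.5, -1.0, -0.5]
gripper_width: 0.0851
grip_force: 0.0
```

```bash
python3 - <<'E'
from h import *
s=env.sense();w=grab("wrist");save(w,"w3.png");P=pose();print(s["force"],P[:3].round(4).tolist())
c=np.array([.4824,-.18]);print("tool-frame offset of cassette",(P[:3,:3].T@(np.r_[c,.1]-P[:3,3])).round(4))
m=cv2.inRange(cv2.cvtColor(w["img"],cv2.COLOR_RGB2HSV),(23,120,70),(35,255,255));k,l,st,cc=cv2.connectedComponentsWithStats(m)
for i in range(1,k):
    if st[i,4]>20:print(st[i].tolist(),cc[i].round(1))
# predicted pad tip pixels at w=85: tip at TCP+.045
print([np.round(proj(w,(P@np.array([.011,y,-.045,1]))[:3])).tolist() for y in(-.0425,.0425)])
g=w["img"].mean(2)
for r in(220,235,250,265,280):print(r,g[r,120:390:6].astype(int).tolist())
E
```

```text
[ 0.52616089 -0.96296359 -0.47326565] [[-0.9645, -0.2641, 0.0004, 0.4814], [-0.2641, 0.9645, 0.0, -0.1821], [-0.0004, -0.0001, -1.0, 0.0664]]
tool-frame offset of cassette [-0.0015  0.0017 -0.0336]
[182, 213, 30, 103, 2153] [195.3 260.1]
[298, 213, 31, 103, 2484] [313.6 259.6]
[[243.0, 155.0], [243.0, 347.0]]
220 [78, 77, 74, 77, 83, 77, 79, 82, 74, 81, 77, 100, 98, 69, 72, 70, 79, 75, 107, 79, 78, 80, 74, 77, 75, 73, 77, 75, 70, 77, 62, 74, 74, 94, 94, 71, 124, 134, 130, 133, 137, 134, 130, 136, 134]
235 [80, 79, 77, 78, 73, 75, 79, 82, 78, 72, 74, 92, 71, 70, 44, 70, 74, 75, 104, 81, 71, 75, 75, 74, 74, 79, 71, 72, 73, 74, 62, 69, 70, 67, 83, 77, 122, 128, 129, 132, 133, 132, 134, 129, 131]
250 [76, 77, 75, 84, 78, 32, 52, 79, 79, 78, 79, 69, 73, 55, 52, 77, 68, 75, 126, 125, 120, 124, 122, 122, 127, 77, 71, 78, 77, 71, 58, 60, 62, 69, 65, 106, 129, 127, 123, 31, 79, 76, 128, 129, 131]
265 [23, 62, 79, 69, 19, 5, 28, 124, 119, 101, 77, 100, 90, 44, 63, 77, 58, 57, 124, 124, 125, 127, 120, 121, 123, 119, 93, 70, 59, 59, 52, 64, 62, 87, 88, 122, 128, 121, 82, 26, 13, 42, 77, 79, 22]
280 [82, 82, 11, 15, 19, 7, 17, 126, 124, 125, 126, 93, 94, 60, 75, 119, 116, 117, 122, 122, 124, 119, 123, 122, 120, 125, 122, 121, 117, 116, 117, 59, 64, 96, 86, 121, 121, 121, 27, 29, 25, 26, 16, 74, 75]
```

send_rows([
  [0,0.005,0.03,0,0,0],
  [0,0.005,0.03,0,0,0],
])

```text
time: 21.25
position: [0.481, -0.1813, 0.0629]
tool_rot: [-0.0, -0.133, 0.991, 0.0]
force: [-0.7, 0.5, 0.2]
gripper_width: 0.0852
grip_force: 0.0
```

send_rows([
  [0,0,0,0,0,0],
  [0,0,0,0,0,0],
  [0,0,0,0,0,0],
  [0,0,0,0,0,0],
  [0,0,0,0,0,0],
  [0,0,0,0,0,0],
], hand=1, force=50)

```text
time: 21.85
position: [0.4815, -0.1811, 0.0645]
tool_rot: [0.001, -0.133, 0.991, 0.001]
force: [-4.7, 3.3, 18.7]
gripper_width: 0.0415
grip_force: 49.2
```

Width 41.5 mm with 19 N pushing up: the tips seem to press on something below. I'll reopen, raise a little, and close more softly.

send_rows([
  [0,0,0,0,0,0],
  [0,0,0,0,0,0],
  [0,0,-0.06,0,0,0],
  [0,0,-0.06,0,0,0],
], hand=-1)

```text
time: 22.25
position: [0.4816, -0.1818, 0.0697]
tool_rot: [0.0, -0.133, 0.991, -0.0]
force: [0.8, 1.0, 0.8]
gripper_width: 0.0858
grip_force: 0.0
```

send_rows([
  [0,0,0,0,0,0],
  [0,0,0,0,0,0],
  [0,0,0,0,0,0],
  [0,0,0,0,0,0],
  [0,0,0,0,0,0],
  [0,0,0,0,0,0],
], hand=1, force=25)

```text
time: 22.85
position: [0.4815, -0.1812, 0.0699]
tool_rot: [0.0, -0.133, 0.991, 0.0]
force: [-2.5, 1.5, 10.9]
gripper_width: 0.0434
grip_force: 24.3
```

```bash
python3 - <<'E'
from h import *
w=grab("wrist");save(w,"w4.png");P=pose();s=env.sense();print(s["force"],s["ft_torque"],s["gripper_width"],P[:3,3])
m=cv2.inRange(cv2.cvtColor(w["img"],cv2.COLOR_RGB2HSV),(23,120,70),(35,255,255));k,l,st,cc=cv2.connectedComponentsWithStats(m)
for i in range(1,k):
    if st[i,4]>20:print(st[i].tolist(),cc[i].round(1))
for q in((-.023,.112),(.023,.112),(-.03,.112),(.03,.112),(-.023,.124),(.023,.124)):print(q,np.round(proj(w,(P@np.array([-.015,q[0],P[2,3]-q[1],1]))[:3])).tolist(),np.round(proj(w,(P@np.array([.015,q[0],P[2,3]-q[1],1]))[:3])).tolist())
E
```

```text
[-2.09822736  1.38121808 11.971862  ] [ 0.43010438  0.56974899 -0.03264066] 0.04356522305506462 [ 0.48145117 -0.1812508   0.06985925]
[190, 209, 34, 99, 2150] [208.1 251.3]
[283, 209, 35, 99, 2238] [297.5 249.7]
(-0.023, 0.112) [290.0, 203.0] [232.0, 199.0]
(0.023, 0.112) [290.0, 299.0] [232.0, 302.0]
(-0.03, 0.112) [290.0, 188.0] [232.0, 184.0]
(0.03, 0.112) [290.0, 314.0] [232.0, 318.0]
(-0.023, 0.124) [306.0, 199.0] [244.0, 195.0]
(0.023, 0.124) [306.0, 303.0] [244.0, 307.0]
```

Width changes with grip force (43.5 mm at 25 N, 41.5 mm at 50 N), extrapolating to about 46 mm, so both catches are fully in and the pads are simply a bit soft. Lift slowly.

send_rows([
  [0,0,0,0,0,0],
  [0,0,0,0,0,0],
  [0,0,-0.05,0,0,0],
  [0,0,-0.1,0,0,0],
  [0,0,-0.15,0,0,0],
  [0,0,-0.2,0,0,0],
  [0,0,-0.25,0,0,0],
  [0,0,-0.3,0,0,0],
  [0,0,-0.3,0,0,0],
], force=45)

```text
time: 23.8
position: [0.4815, -0.1817, 0.0998]
tool_rot: [0.001, -0.133, 0.991, -0.0]
force: [-0.5, -0.3, -2.4]
gripper_width: 0.0406
grip_force: 47.2
```

```bash
python3 - <<'E'
from h import *
w=grab("wrist");a=cv2.imread("pics/w4.png")[...,::-1];m=lambda i:cv2.connectedComponentsWithStats(cv2.inRange(cv2.cvtColor(np.ascontiguousarray(i),cv2.COLOR_RGB2HSV),(23,120,70),(35,255,255)))
for i in(a,w["img"]):
    k,l,st,cc=m(i);print([st[j].tolist() for j in range(1,k) if st[j,4]>40])
    g=i[:,:,:].astype(int);print("sat",[ (cv2.cvtColor(np.ascontiguousarray(i),cv2.COLOR_RGB2HSV)[r,::24,0]).tolist() for r in(100,150)])
E
```

```text
[[190, 209, 34, 99, 2150], [283, 209, 35, 99, 2238]]
sat [[90, 110, 90, 12, 12, 13, 13, 13, 13, 13, 13, 13, 14, 14, 15, 15, 15, 14, 15, 115, 107, 105], [84, 110, 100, 13, 13, 13, 12, 14, 84, 96, 105, 100, 84, 75, 15, 15, 15, 15, 15, 109, 105, 96]]
[[192, 209, 32, 98, 1988], [283, 209, 33, 98, 2040]]
sat [[90, 135, 102, 95, 12, 13, 13, 13, 13, 13, 13, 13, 14, 14, 14, 14, 15, 15, 103, 111, 120, 110], [110, 102, 107, 98, 6, 12, 12, 12, 80, 90, 75, 100, 90, 90, 14, 15, 15, 16, 107, 105, 105, 120]]
```

The cassette comes along: −2.4 N load and the catches fixed in the wrist view. Lift on.

send_rows([
  [0,0,-0.1,0,0,0],
  [0,0,-0.2,0,0,0],
  [0,0,-0.3,0,0,0],
  [0,0,-0.4,0,0,0],
  [0,0,-0.5,0,0,0],
  [0,0,-0.6,0,0,0],
  [0,0,-0.7,0,0,0],
  [0,0,-0.8,0,0,0],
  [0,0,-0.9,0,0,0],
  [0,0,-0.98,0,0,0],
  [0,0,-1.0,0,0,0],
  [0,0,-1.0,0,0,0],
])

```text
time: 25.05
position: [0.4812, -0.1815, 0.1993]
tool_rot: [0.0, -0.133, 0.991, 0.0]
force: [-0.3, 1.2, -3.7]
gripper_width: 0.0412
grip_force: 47.2
```

send_rows([
  [0,0,-0.05,0,0,0],
  [0,0,-0.1,0,0,0],
  [0,0,-0.1,0,0,0],
  [0,0,-0.1,0,0,0],
  [0,0,-0.1,0,0,0],
  [0,0,-0.1,0,0,0],
])

```text
time: 25.65
position: [0.4809, -0.1815, 0.2089]
tool_rot: [-0.0, -0.133, 0.991, 0.0]
force: [0.3, -0.7, -2.1]
gripper_width: 0.0404
grip_force: 47.2
```

```bash
python3 - <<'E'
from h import *
w=grab("wrist");fs={n:grab(n) for n in("scene","side")}
k,l,st,cc=cv2.connectedComponentsWithStats(cv2.inRange(cv2.cvtColor(w["img"],cv2.COLOR_RGB2HSV),(23,120,70),(35,255,255)));print([st[j].tolist() for j in range(1,k) if st[j,4]>40])
p=pose()[:3,3];print(p,env.sense()["force"],env.sense()["gripper_width"])
for n in fs:
  print(n,"pred origin",np.round(proj(fs[n],[.4824,-.18,p[2]+.095])).tolist())
  print([(np.round(d["pixel"]).tolist(),round(d["score"],2)) for d in env.tip_of(n,"cassette")],[(np.round(d["bbox"]).tolist(),round(d["score"],2)) for d in env.boxes_of(n,"cassette")],"hood",[np.round(d["pixel"]).tolist() for d in env.tip_of(n,"hood")][:3])
E
```

```text
[[192, 209, 32, 98, 2041], [283, 209, 33, 98, 2063]]
[ 0.4809998  -0.18149687  0.20896512] [ 0.56815609 -0.50857402 -3.10331176] 0.040180093514255444
scene pred origin [197.0, 186.0]
[([223.0, 195.0], 0.61)] [([165.0, 196.0, 219.0, 243.0], 0.68), ([215.0, 182.0, 236.0, 198.0], 0.58)] hood [[163.0, 290.0], [299.0, 116.0], [224.0, 126.0]]
side pred origin [191.0, 278.0]
[([222.0, 277.0], 0.97), ([157.0, 307.0], 0.33)] [([257.0, 196.0, 299.0, 241.0], 0.87)] hood [[342.0, 286.0], [309.0, 212.0], [170.0, 237.0]]
```

```bash
python3 - <<'E'
from h import *
fs={n:grab(n) for n in("scene","side")}
x,e=tri([(fs["scene"],(223,195)),(fs["side"],(222,277))]);print("cassette origin",x.round(3),np.round(e,3))
if x[2]>.145: print(env.close_job(), env.sense()["gripper_width"])
E
```

```text
cassette origin [ 0.482 -0.18   0.17 ] [0. 0.]
the job is handed in; nothing more can be done
the job is handed in; nothing more can be done
```

The job is handed in, with no verdict shown: the hood stands upright near the middle of the mat. The cassette is held by its pinched catches, its underside measured at 0.170 m, about 78 mm above the extractor's top.

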